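# Set the drawbar leg jack of a food-stall cart on its timber pad

### The job

Set up the stall cart's leg jack for the day: put the timber pad flat on the paving under the jack's foot, centred, then wind the crank clockwise until you feel the foot meet the pad and the crank turn clearly stiffer, about a quarter turn past first contact and never more than half a turn. The foot must bear firmly on the pad without jacking the cart up; let go of the crank, and leave the pail, bowl and brick where they are.

Things in the scene. Friction and masses are not known exactly. Their poses are not given: they have to be found in the camera images.
- cart: Wheeled food-stall cart at the right with a grey drawbar; at the drawbar's free end stands a steel top-wind leg jack. Origin: on the paving straight below the jack's vertical axis; z up; the drawbar runs along this body's -y. Once the foot bears, the load on it grows by about 120 N per quarter turn and the jack rises about 2 mm, as the tyres give; above 310 N the cart is being jacked up and the screw runs back.
- bar_end (a point): Point on the drawbar's axis 428 mm from the jack: a square tube 50 x 50 mm, centre 165 mm above the paving, reaching level from 28 to 828 mm from the jack's axis.
- tube_end (a point): Lower end of the jack's outer tube (52 mm across, head 72 mm across with top 257 mm up), 110 mm above the paving on the jack's axis. Below it hangs the thinner leg with a round foot plate, 84 mm across, 6 mm thick. How far the leg is out is not given and differs each time: the foot's underside starts 52 to 72 mm above the paving, 16 to 36 mm above the pad's top once that is in place.
- crank_pivot (a point): Point on the jack's vertical axis, 272 mm up. The crank arm, a steel bar 24 mm wide with its top 274 mm up, reaches 103 mm out and turns level about it, any number of turns. A turn clockwise seen from above lowers the foot 12 mm; the other way raises it; it holds when let go. The arm starts pointing away from the robot (the cart's +x, within 0.9 rad).
- knob_mid (a point): Middle (306 mm up) of the black crank knob, an upright cylinder 28 mm across, 56 mm tall, 90 mm from the jack's axis. It spins freely on its spindle, so a hand holding it need not turn. Pushing it round the circle takes about 7 N while the foot hangs free; from the foot's first contact this rises by about 2.5 N per quarter turn.
- pad: Loose timber jack pad, 0.4 to 0.8 kg: a square plate 120 x 120 mm, 36 mm thick, with a grip tongue 45 mm wide and 36 mm thick sticking out 100 mm to its -x. Origin: centre of the plate's underside; z up. It starts on the paving left of the jack (+y), tongue roughly towards the robot. The plate's middle belongs under the foot, within about 25 mm.
- pad_grip (a point): Point on the pad's tongue where a hand takes it across its 45 mm width: 110 mm from the plate's centre along the pad's -x, 22 mm above the underside.
- pail: White plastic pail, 140 mm across, 140 mm tall, standing on the paving; not to be moved. Origin: centre of its underside.
- bowl: Steel bowl, 170 mm across, 70 mm tall, standing on the paving; not to be moved. Origin: centre of its underside.
- brick: Plain brick 100 x 210 x 65 mm lying on the paving; not to be moved. Origin: centre of its underside.

How it is judged:
On the way, in this order (a step that is already met when the one before it is completed fails the run):
1. the pad lies flat on the paving under the jack's foot, plate centre within 28 mm of the jack's axis (horizontal distance between pad and cart below 0.028 m and height (world z) of pad below 0.004 m and angle between pad's own z axis and vertical below 0.05 rad and contact force between cart and pad below 5 N), for 0.2 s.
2. the foot has been wound down and bears on the pad with more than 60 N (contact force between cart and pad above 60 N), for 0.2 s.
At the end, for the whole second after the job is handed in: The pad lies flat on the paving with its plate centre within 30 mm of the jack's axis; the foot bears on it with 60 to 280 N (about 0.1 to 0.5 crank turn past first contact) and stays so with the crank let go; nothing moves (contact force between cart and pad between 60 and 280 N and horizontal distance between pad and cart below 0.03 m and angle between pad's own z axis and vertical below 0.05 rad and height (world z) of pad below 0.004 m and linear speed of each of pad, cart below 0.02 m/s); the robot touches nothing.
It fails at once if the jack is overloaded: the foot presses on the pad with more than 310 N and jacks the cart up (contact force between cart and pad above 310 N).
It fails at once if the pail, the bowl or the brick is moved by more than 30 mm (distance of any of pail, bowl, brick from where it was at the start of the episode above 0.03 m).
It also fails if it takes over 72 s, if anything falls off the work surface, if the arm or the gripper's body presses on something with over 40 N, if the wrist force passes 120 N, or if a joint passes its speed limit or range.

### The arm

A 6-joint arm with a two-finger parallel gripper is mounted at the origin on the work surface. World frame = base frame: x ahead of the robot, y to its left, z up, the work surface at z = 0. Lengths are in m, angles in rad, forces in N, time in s.
With the tool pointing down it reaches from about 0.35 to 0.725 m from the base axis. Payload 4.3 kg.
Tool frame: the origin (TCP) lies at the very end of the fingers, on their centre line; the grasp point (between the pads) lies 19 mm behind it; z points along the fingers, y is the direction in which the jaws open and shut (so a half turn about z gives the same grasp; the last joint's range is limited). The gripper opens to 85 mm and grips with 20 to 120 N. Pads are 22 mm wide; open, the fingers measure 114 mm over their backs; the gripper's body (76 mm by 85 mm) begins 54 mm behind the grasp point. The pads swing forward as they close: fully open they stand 13 mm farther back than shut.
Start: joints at [-1.45, 0.377, 0.081, 1.274, 0, 1.46], TCP at [0.132, -0.56, 0.231] pointing down, gripper open.
Joint ranges: [-2.72, 2.72], [-0.84, 1.66], [-1.02, 1.22], [-1.77, 2.12], [-1.37, 1.28], [-3.14, 3.14]. Speed limits (rad/s): [2.57, 2.57, 3.14, 3.14, 3.14, 3.14].

### API

Orientations are given as a unit quaternion [x, y, z, w].
In Python, from station import bot gives the robot as it stands. The module is installed in compiled form; this text tells all that it offers.
- The arm moves only by the tool arm_command, never from a script. Its arguments are lists of equal length, an entry for each row: "delta_pos": the shift along the world's x, y, z in m, a list of three; "angular": the turn, a rotation vector about the world's x, y, z in degrees, a list of three. A call has 1 to 10 rows; each row shifts and turns the commanded pose from where the row before left it; what a row does not reach is not made up. A row lasts 1/8 s, in which the tool goes at most 62.5 mm and 10.7 degrees, less where a joint would pass 70% of its speed; a pose out of reach is approached as far as the arm can. A call with a gripper value outside its range is refused whole. "fingers" is the closure in counts, from 0 (fully open) to 255 (shut), set as the call begins (left out, the last holds). The fingers move at their own pace and stop on an object; the grip force is fixed at half the most. Time passes only in rows, so rows that do not move let the fingers close. It gives the time, the measured TCP pose, the force and the opening at its end, in the units of the state.
- bot.observe(): the state, without advancing time (a new reading comes with each control period).
- bot.get_image(name): name is "scene" or "top" or "wrist"; returns a dict with "image" (400x640x3 uint8, blue, green, red), "fov_y" (degrees; the focal length in pixels is half the picture's height over the tangent of half this angle, whatever the lens; pixels are square), "cx", "cy" (the principal point, pixels), "eye" and "orientation" of the camera in the world. Camera axes: x right, y down, z forward; pixel columns grow to the right and rows downward; lengths in m; the calibration is good to about 2 mm. The wrist camera is an equidistant fisheye: a pixel r from the principal point sees the ray r / f radians off the axis. A picture is of the moment at which its call begins. There is no depth.
- bot.sign_off(): hands the job in, once; it reports no verdict.
The state is a dict: "time": time; "joint_pos": joint angles; "qd": joint speeds; "effort": joint torques, N m; "tcp_pos": TCP position; "ee_rot": TCP orientation; "contact_force": force on the tool from outside, world axes, zero at the start; "torque": the same for the moment, N m; "finger_gap": finger opening in m.
Only numpy, scipy, OpenCV 4.12 (cv2) and the standard library are available. Lean on these libraries where they do the work, as an engineer would, in place of code of your own. Each camera call takes 0.05 s, during which the arm holds its last target.

## Working session

There is one attempt and no reset: what is moved stays moved. The work goes in short steps, Python scripts to look and compute and a tool call to move; the robot and the scene stay as the last step left them, time stands still between calls to the robot, and variables do not carry over. Pictures are saved under pics/ and viewed, and the job is handed in when it is done.

Besides the shell and the picture viewer there is one more tool, called after "Request:" by a JSON object that holds its "fn" and its "kwargs", one argument or row to a line. arm_command: Moves the arm, as the interface text tells. Its arguments: {"type":"object","properties":{"delta_pos":{"type":"array"},"angular":{"type":"array"},"fingers":{"type":"number"}},"required":["delta_pos","angular"]}

```bash
mkdir -p pics
cat > h.py <<'E'
import numpy as np, cv2
from scipy.spatial.transform import Rotation as R
from station import bot
def get(n,fn=None):
    d=bot.get_image(n)
    if fn: cv2.imwrite('pics/'+fn+'.png',d['image'])
    return d
def ray(d,u,v):
    h=d['image'].shape[0]; f=h/2/np.tan(np.radians(d['fov_y'])/2)
    x=np.array([u-d['cx'],v-d['cy']],float)
    if d.get('name')=='wrist':
        r=np.hypot(*x); t=r/f; c=np.array([*(x/max(r,1e-9)*np.sin(t)),np.cos(t)])
    else: c=np.array([x[0]/f,x[1]/f,1])
    return np.array(d['eye']),R.from_quat(d['orientation']).apply(c)
def onz(d,u,v,z):
    e,r=ray(d,u,v); return e+r*(z-e[2])/r[2]
def proj(d,p):
    h=d['image'].shape[0]; f=h/2/np.tan(np.radians(d['fov_y'])/2)
    c=R.from_quat(d['orientation']).inv().apply(np.array(p)-np.array(d['eye']))
    return d['cx']+f*c[0]/c[2], d['cy']+f*c[1]/c[2]
E
python3 - <<'E'
from h import *
import pickle
for n in ('scene','top','wrist'):
    d=get(n,n+'0'); d['name']=n; pickle.dump(d,open(n+'0.pkl','wb'))
    print(n,{k:v for k,v in d.items() if k!='image'})
print(bot.observe())
E
```

```text
scene {'fov_y': 48.61403930521719, 'cx': 322.5891979620539, 'cy': 199.07396302298582, 'eye': array([ 1.20419536, -0.51075966,  1.01948781]), 'orientation': array([ 0.83015673,  0.42367906, -0.171527  , -0.31924027]), 'name': 'scene'}
top {'fov_y': 47.766624524958736, 'cx': 319.8082055277324, 'cy': 200.9446433830579, 'eye': array([ 0.29840321, -0.09353234,  1.4625514 ]), 'orientation': array([ 0.74390255, -0.660129  ,  0.07098362, -0.0761579 ]), 'name': 'top'}
wrist {'fov_y': 65.70646984690485, 'cx': 316.91424926420746, 'cy': 198.8473632261673, 'eye': array([ 0.19532588, -0.54280265,  0.37323553]), 'orientation': array([ 0.77740613, -0.61493627, -0.08281126,  0.10312799]), 'name': 'wrist'}
{'time': 0.15, 'joint_pos': array([-1.45029069e+00,  3.77913100e-01,  7.99448249e-02,  1.27440765e+00,
        2.81294153e-05,  1.46048061e+00]), 'qd': array([ 0.00253164, -0.00392707,  0.00408873,  0.00133209, -0.00128285,
        0.00159545]), 'effort': array([ 1.63085697e-03, -4.64034319e+01,  2.70170492e+01,  1.38969981e-02,
       -7.84764347e-05,  1.10985985e-05]), 'tcp_pos': array([ 0.1314922 , -0.55925073,  0.23056999]), 'ee_rot': array([ 9.93347269e-01,  1.15154592e-01,  1.00405457e-05, -7.89859950e-04]), 'contact_force': array([ 0.23249462,  0.47069375, -0.22330878]), 'torque': array([-0.03199078, -0.04366294, -0.00835919]), 'finger_gap': 0.08522818503272545}
```

View pics/scene0.png

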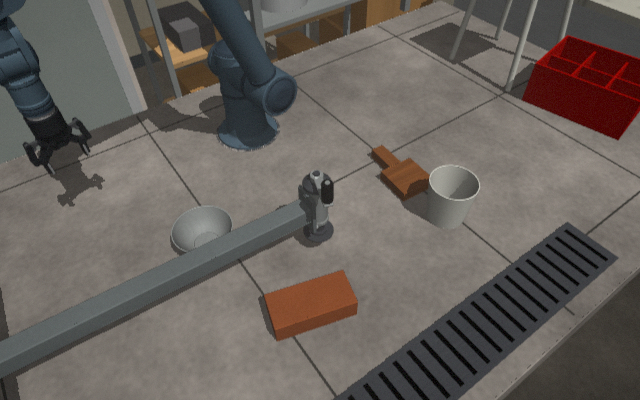

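View pics/top0.png

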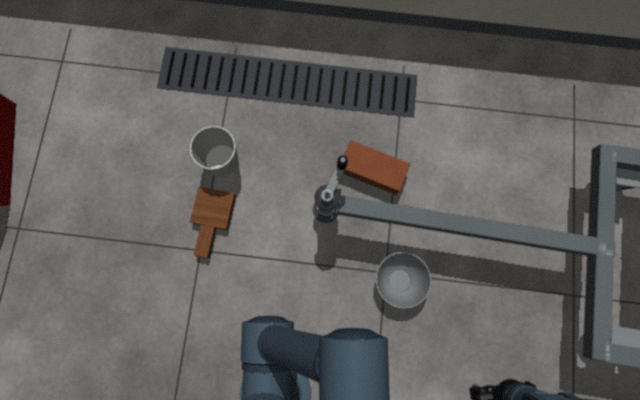

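View pics/wrist0.png

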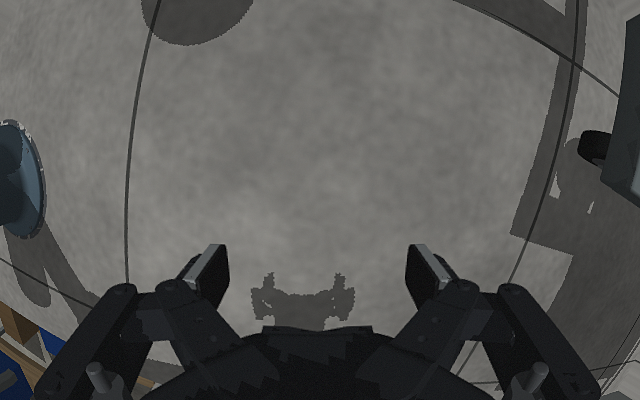

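The scene view shows the pad at about (400,170), with the pail just beyond it at (453,195), the jack at (317,205), the brick at (310,303) and the bowl at (201,230). In the top view the pad plate is at (212,208), the tongue end at (204,257), the jack at (327,200) and the knob at (342,161).

Run:
```python
from h import *
import pickle
t=pickle.load(open('top0.pkl','rb')); s=pickle.load(open('scene0.pkl','rb'))
for n,d,(x0,y0,x1,y1) in (('t',t,(170,110,440,320)),('s',s,(260,130,500,350))):
    c=cv2.resize(d['image'][y0:y1,x0:x1],None,fx=2.7,fy=2.7,interpolation=cv2.INTER_CUBIC); cv2.imwrite(f'pics/{n}crop.png',c)
    hsv=cv2.cvtColor(d['image'],cv2.COLOR_BGR2HSV)
    m=cv2.inRange(hsv,(3,110,50),(16,255,255))
    cs,_=cv2.findContours(m,0,2)
    for k in cs:
        if cv2.contourArea(k)>300:
            print(n,cv2.contourArea(k),cv2.boundingRect(k)); 
            ap=cv2.approxPolyDP(k,2.5,True)[:,0]
            for p in ap: print(p, onz(d,*p,0.036)[:2].round(3))
```

```text
t 1691.0 (191, 187, 44, 71)
[199 187] [0.598 0.33 ]
[191 221] [0.485 0.336]
[200 225] [0.476 0.305]
[195 254] [0.383 0.305]
[207 257] [0.378 0.266]
[214 228] [0.471 0.259]
[224 229] [0.472 0.227]
[227 226] [0.483 0.219]
[234 194] [0.589 0.213]
t 1776.5 (345, 141, 64, 50)
[350 141] [ 0.813 -0.14 ]
[345 152] [ 0.773 -0.128]
[346 170] [ 0.712 -0.138]
[394 190] [ 0.664 -0.3  ]
[400 189] [ 0.67  -0.319]
[408 163] [ 0.76  -0.338]
s 3972.5 (264, 270, 94, 71)
[342 270] [ 0.699 -0.104]
[264 295] [ 0.642 -0.307]
[277 340] [ 0.763 -0.343]
[356 313] [ 0.818 -0.151]
[357 301] [ 0.793 -0.129]
s 1512.0 (372, 146, 57, 55)
[372 150] [0.381 0.265]
[375 153] [0.398 0.263]
[372 156] [0.403 0.246]
[374 154] [0.4   0.258]
[375 160] [0.424 0.241]
[385 168] [0.472 0.242]
[381 174] [0.486 0.214]
[383 181] [0.513 0.199]
[392 186] [0.546 0.207]
[388 183] [0.529 0.205]
[392 182] [0.533 0.218]
[397 187] [0.558 0.216]
[391 189] [0.554 0.196]
[394 188] [0.556 0.206]
[403 200] [0.609 0.194]
[427 188] [0.616 0.287]
[428 174] [0.574 0.333]
[410 158] [0.485 0.34 ]
[400 162] [0.48 0.3 ]
[383 146] [0.387 0.308]
s 695.5 
[... 979 characters left out ...]

[324  28] [-0.412  0.637]
[319  26] [-0.442  0.63 ]
[324  34] [-0.365  0.604]
[320  35] [-0.369  0.584]
[320  43] [-0.309  0.541]
[331  36] [-0.331  0.618]
[334  38] [-0.308  0.618]
[336  34] [-0.332  0.647]
[342  35] [-0.308  0.664]
[339  26] [-0.385  0.705]
[342  24] [-0.393  0.728]
[339  24] [-0.401  0.717]
s 1007.0 (351, 0, 55, 32)
[351  31] [-0.313  0.719]
[359  29] [-0.306  0.761]
[362  24] [-0.336  0.803]
[365  27] [-0.304  0.795]
[405  12] [-0.305  1.048]
[399   9] [-0.347  1.047]
[400   0] [-0.42  1.12]
[364   0] [-0.532  0.975]
[361   8] [-0.47   0.905]
[359   2] [-0.529  0.94 ]
[355   6] [-0.505  0.896]
[351   4] [-0.536  0.894]
[351  14] [-0.448  0.826]
[354  15] [-0.431  0.831]
```

View pics/tcrop.png

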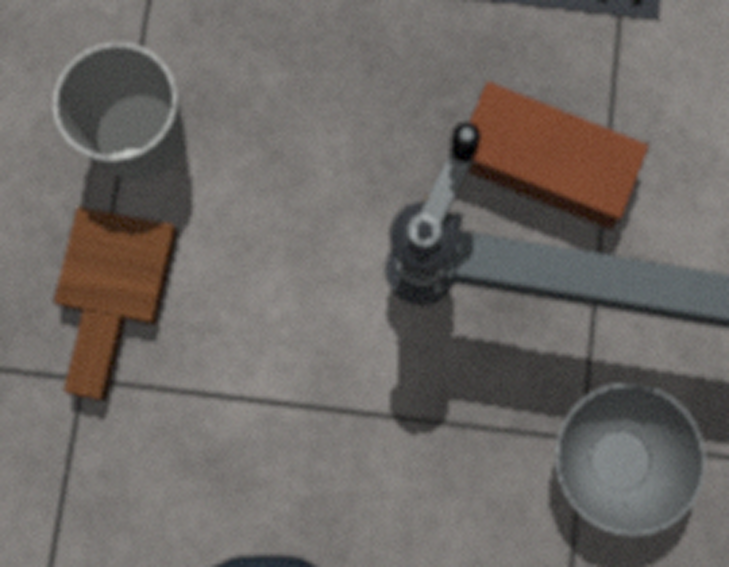

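View pics/scrop.png

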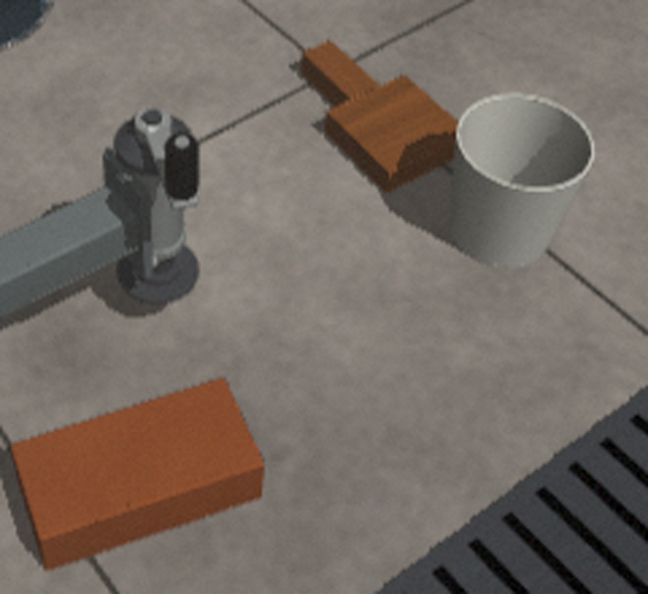

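Run:
```python
from h import *
import pickle
t=pickle.load(open('top0.pkl','rb')); s=pickle.load(open('scene0.pkl','rb'))
T=lambda u,v,z: onz(t,u/2.7+170,v/2.7+110,z)[:2].round(4)
S=lambda u,v,z: onz(s,u/2.7+260,v/2.7+130,z)[:2].round(4)
print('pad top', [T(*p,.036) for p in((80,210),(176,224),(155,318),(55,300),(66,388),(100,395),(122,315),(83,308))])
print('pad sc', [S(*p,.036) for p in((405,76),(458,126),(390,178),(328,118),(302,58),(328,42))])
for z in(.274,.28,.285): print('piv',z,T(424,231,z),S(153,115,z))
print('knob top .334',T(466,130,.334),S(182,140,.334))
print('foot',S(158,272,.068),S(158,270,.075), 'head', S(153,143,.257))
print('bar edge top', [T(*p,.19) for p in((480,235),(728,262),(728,312),(480,275))])
print('pail rim', T(116,102,.14),S(525,142,.14),'bowl',T(630,458,.07))
```

```text
pad top [array([0.5958, 0.3273]), array([0.5925, 0.2102]), array([0.4771, 0.2169]), array([0.4843, 0.3376]), array([0.3834, 0.3065]), array([0.3801, 0.2659]), array([0.476 , 0.2561]), array([0.4788, 0.3031])]
pad sc [array([0.4855, 0.339 ]), array([0.5853, 0.329 ]), array([0.5996, 0.2091]), array([0.4855, 0.2163]), array([0.386 , 0.2599]), array([0.3821, 0.3053])]
piv 0.274 [ 0.5659 -0.0873] [ 0.5637 -0.0828]
piv 0.28 [ 0.5646 -0.0874] [ 0.5689 -0.0863]
piv 0.285 [ 0.5635 -0.0874] [ 0.5732 -0.0891]
knob top .334 [ 0.6565 -0.1164] [ 0.6528 -0.1151]
foot [ 0.5765 -0.0917] [ 0.579  -0.0933] head [ 0.5785 -0.0937]
bar edge top [array([ 0.5877, -0.1468]), array([ 0.5899, -0.4123]), array([ 0.5362, -0.4157]), array([ 0.5444, -0.1514])]
pail rim [0.7034 0.2779] [0.7082 0.2786] bowl [ 0.3793 -0.3469]
```

Request:
{"fn": "arm_command", "kwargs": {
  "delta_pos": [
    [0.028,0.0465,0.0],
    [0.028,0.0465,0.0],
    [0.028,0.0465,0.0],
    [0.028,0.0465,0.0],
    [0.028,0.0465,0.0],
    [0.028,0.0465,0.0],
    [0.025,0.05,0],
    [0.025,0.05,0],
    [0.025,0.05,0],
    [0.025,0.05,0]
  ],
  "angular": [
    [0,0,9],
    [0,0,9],
    [0,0,9],
    [0,0,9],
    [0,0,9],
    [0,0,9],
    [0,0,9],
    [0,0,9],
    [0,0,9],
    [0,0,9]
  ],
  "fingers": 0
}}

```text
time: 1.4
tcp_pos: [0.4, -0.079, 0.2313]
ee_rot: [0.619, 0.785, 0.0, 0.0]
contact_force: [0.5, -1.3, -0.8]
finger_gap: 0.0852
```

Request:
{"fn": "arm_command", "kwargs": {
  "delta_pos": [
    [0.005,0.045,0],
    [0.005,0.045,0],
    [0.005,0.045,0],
    [0.005,0.045,0],
    [0,0.0455,-0.02],
    [0,0.0455,-0.03],
    [0,0.0455,-0.03],
    [0,0.0455,-0.02],
    [0,0,0],
    [0,0,0]
  ],
  "angular": [
    [0,0,9],
    [0,0,9],
    [0,0,9],
    [0,0,9],
    [0,0,9],
    [0,0,9],
    [0,0,9],
    [0,0,9],
    [0,0,0],
    [0,0,0]
  ]
}}

```text
time: 2.65
tcp_pos: [0.4193, 0.2808, 0.1313]
ee_rot: [0.042, 0.999, -0.0, -0.0]
contact_force: [-0.1, -0.9, -0.4]
finger_gap: 0.0853
```

Run:
```python
from h import *
d=get('wrist','w1'); t=get('top','t1')
o=bot.observe(); print(o['time'],o['tcp_pos'],o['joint_pos'].round(2),o['contact_force'],R.from_quat(o['ee_rot']).as_matrix().round(3))
```

```text
2.75 [0.41993945 0.28038205 0.13192784] [ 0.46  0.29 -0.31  0.97 -0.    0.55] [ 0.40419653  0.32602176 -0.16231146] [[-0.996  0.085  0.001]
 [ 0.085  0.996  0.   ]
 [-0.001  0.    -1.   ]]
```

View pics/w1.png

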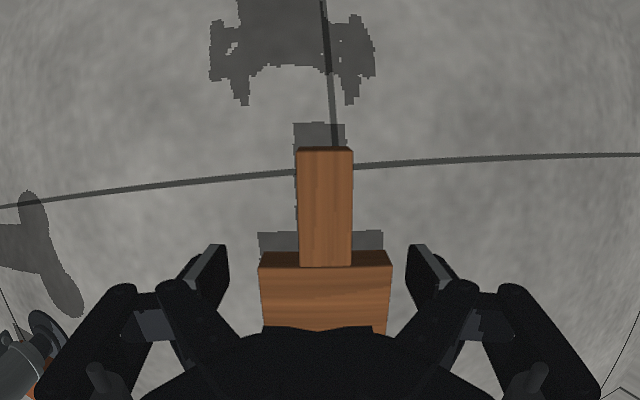

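The wrist view shows the tongue between the open fingers at columns 297–352, with its end at row 150. It sits slightly right (+y) of the finger midline at column 317. I'll ray-cast it to get the offset.

Run:
```python
from h import *
d=get('wrist'); d['name']='wrist'
for p in((298,151),(352,151),(300,266),(352,266),(259,268),(392,267)): print(p,onz(d,*p,.036)[:2].round(4))
print(d['eye'])
```

```text
(298, 151) [0.3784 0.2707]
(352, 151) [0.3818 0.3124]
(300, 266) [0.4766 0.2625]
(352, 266) [0.4806 0.3074]
(259, 268) [0.4762 0.2262]
(392, 267) [0.4856 0.343 ]
[0.35312976 0.28749853 0.27465634]
```

Request:
{"fn": "arm_command", "kwargs": {
  "delta_pos": [
    [0.001,0.003,-0.035],
    [0.001,0.003,-0.035],
    [0,0,-0.03],
    [0,0,-0.015],
    [0,0,-0.005],
    [0,0,0],
    [0,0,0]
  ],
  "angular": [
    [0,0,0],
    [0,0,0],
    [0,0,0],
    [0,0,0],
    [0,0,0],
    [0,0,0],
    [0,0,0]
  ]
}}

```text
time: 3.68
tcp_pos: [0.4226, 0.2877, 0.0124]
ee_rot: [0.042, 0.999, 0.001, 0.001]
contact_force: [-0.3, -0.4, -0.2]
finger_gap: 0.0857
```

Request:
{"fn": "arm_command", "kwargs": {
  "delta_pos": [
    [0,0,0],
    [0,0,0],
    [0,0,0],
    [0,0,0],
    [0,0,0],
    [0,0,0],
    [0,0,0],
    [0,0,0]
  ],
  "angular": [
    [0,0,0],
    [0,0,0],
    [0,0,0],
    [0,0,0],
    [0,0,0],
    [0,0,0],
    [0,0,0],
    [0,0,0]
  ],
  "fingers": 255
}}

```text
time: 4.68
tcp_pos: [0.4219, 0.2874, 0.0119]
ee_rot: [0.042, 0.999, 0.0, 0.0]
contact_force: [-0.7, -0.1, 4.8]
finger_gap: 0.0442
```

Run:
```python
from h import *
d=get('wrist','w2'); d['name']='wrist'
o=bot.observe(); print(o['time'],o['tcp_pos'],o['contact_force'],o['torque'],o['finger_gap'])
```

```text
4.725 [0.42191353 0.28740924 0.01193665] [-0.71918577 -0.834088    5.33120818] [-0.23417251  0.21317509  0.01564556] 0.04361180088139824
```

View pics/w2.png

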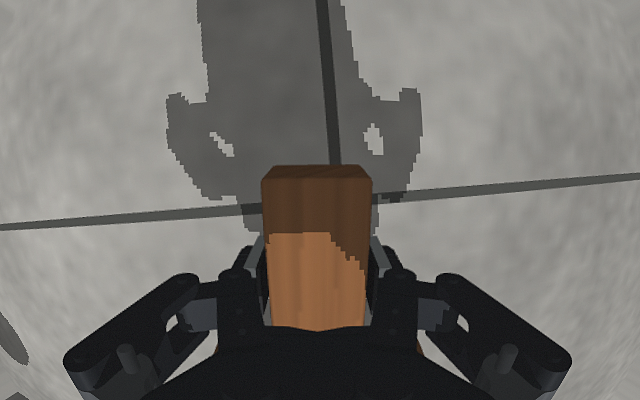

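Request:
{"fn": "arm_command", "kwargs": {
  "delta_pos": [
    [0,0,0.002],
    [0,-0.02,0],
    [0.002,-0.035,0],
    [0.002,-0.035,0],
    [0.004,-0.035,0],
    [0.004,-0.035,0],
    [0.004,-0.035,0],
    [0.004,-0.035,0],
    [0.002,-0.02,0],
    [0,0,0]
  ],
  "angular": [
    [0,0,0],
    [0,0,0],
    [0,0,0],
    [0,0,0],
    [0,0,0],
    [0,0,0],
    [0,0,0],
    [0,0,0],
    [0,0,0],
    [0,0,0]
  ]
}}

```text
time: 5.98
tcp_pos: [0.4423, 0.0353, 0.0128]
ee_rot: [0.044, 0.999, -0.001, -0.001]
contact_force: [-0.7, -1.8, -4.0]
finger_gap: 0.0439
```

Run:
```python
from h import *
import pickle
for n in('wrist','scene','top'):
    d=get(n,n+'3'); d['name']=n; pickle.dump(d,open(n+'3.pkl','wb'))
    if n!='wrist':
        x0,y0,x1,y1={'scene':(260,130,420,270),'top':(220,130,400,260)}[n]
        cv2.imwrite(f'pics/{n}3c.png',cv2.resize(d['image'][y0:y1,x0:x1],None,fx=4,fy=4,interpolation=cv2.INTER_CUBIC))
o=bot.observe(); print(o['time'],o['tcp_pos'],o['contact_force'],o['torque'],o['finger_gap'])
```

```text
6.125 [0.4425063  0.03724972 0.01293582] [-0.11544864 -1.48939296 -3.76618712] [-0.24741535  0.21464978 -0.22532111] 0.044176057183084504
```

View pics/scene3c.png

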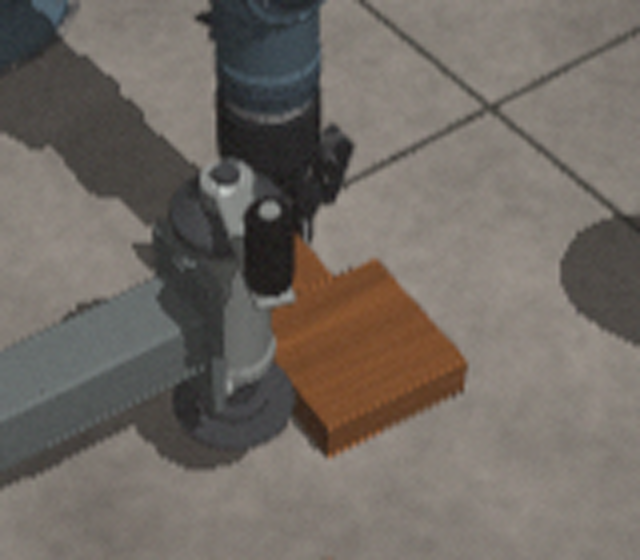

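View pics/top3c.png

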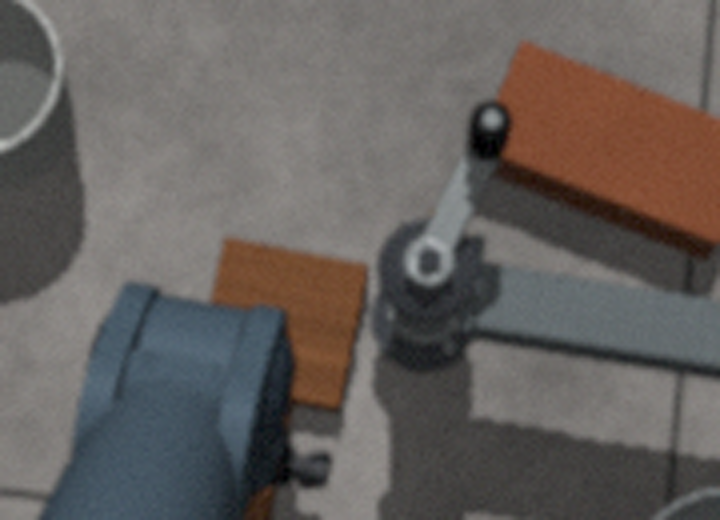

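View pics/wrist3.png

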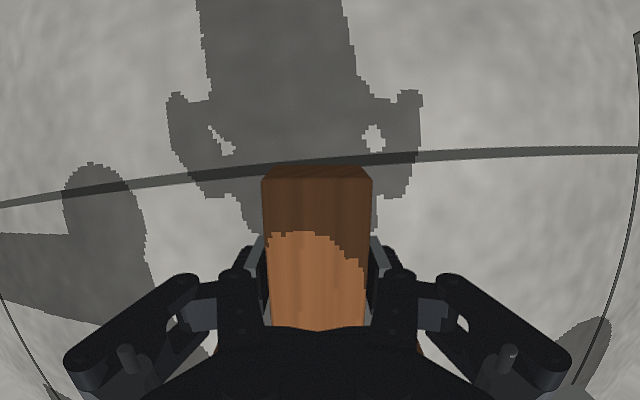

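The scene crop shows the pad plate right of the jack foot, still square to the gripper. The foot disc spans crop columns 174–293 with its bottom edge at row 452. In the top crop the head is at (430,262).

Run:
```python
from h import *
import pickle
from scipy.optimize import least_squares
s=pickle.load(open('scene3.pkl','rb')); t=pickle.load(open('top3.pkl','rb'))
a=np.linspace(0,2*np.pi,180)
def ext(c,z,r=.042,th=.006):
    P=[]
    for zz in(z,z+th):
        for k in a: P.append(proj(s,(c[0]+r*np.cos(k),c[1]+r*np.sin(k),zz)))
    P=np.array(P); return (P-[260,130])*4
for c in((.567,-.088),(.570,-.088),(.573,-.09)):
  for z in(.052,.058,.064,.07):
    P=ext(c,z); print(c,z,P.min(0).round(),P.max(0).round())
# lower tube end circle & crank pivot & knob in scene, and foot edge in top
print('top foot ext')
for z in(.052,.07):
    Q=np.array([proj(t,(.567+.042*np.cos(k),-.088+.042*np.sin(k),z)) for k in a]); Q=(Q-[220,130])*4; print(Q.min(0),Q.max(0))
Q=np.array([proj(t,(.567+.036*np.cos(k),-.088+.036*np.sin(k),.257)) for k in a]); Q=(Q-[220,130])*4; print('head',Q.min(0),Q.max(0))
for n,d,o in(('s',s,(260,130)),('t',t,(220,130))):
    print(n,[((np.array(proj(d,p))-o)*4).round() for p in((.567,-.088,.274),(.567,-.088,.11),(.653,-.1155,.334))])
```

```text
(0.567, -0.088) 0.052 [170. 354.] [292. 455.]
(0.567, -0.088) 0.058 [170. 349.] [292. 450.]
(0.567, -0.088) 0.064 [169. 343.] [292. 444.]
(0.567, -0.088) 0.07 [169. 338.] [292. 439.]
(0.57, -0.088) 0.052 [173. 357.] [294. 458.]
(0.57, -0.088) 0.058 [172. 351.] [294. 452.]
(0.57, -0.088) 0.064 [172. 346.] [294. 447.]
(0.57, -0.088) 0.07 [171. 340.] [294. 442.]
(0.573, -0.09) 0.052 [173. 361.] [294. 462.]
(0.573, -0.09) 0.058 [172. 355.] [294. 457.]
(0.573, -0.09) 0.064 [172. 350.] [294. 451.]
(0.573, -0.09) 0.07 [171. 344.] [294. 446.]
top foot ext
[370.48819696 270.50520462] [476.2016779  374.40336591]
[370.24725721 265.62179321] [477.27372811 370.75807313]
head [376.1173398  215.16541654] [481.44411352 318.00982868]
s [array([223., 177.]), array([229., 352.]), array([269., 208.])]
t [array([429., 261.]), array([425., 308.]), array([488., 118.])]
```

Run:
```python
from h import *
import pickle
s=pickle.load(open('scene3.pkl','rb')); t=pickle.load(open('top3.pkl','rb'))
c=np.array([.5615,.0267]);f=np.array([.996,-.088]);l=np.array([.088,.996])
for n,i,j in(('nearL',-1,1),('farL',1,1),('farR',1,-1),('nearR',-1,-1)):
    p=c+.06*i*f+.06*j*l
    print(n,p,((np.array(proj(s,(*p,.038)))-(260,130))*4).round(),((np.array(proj(t,(*p,.038)))-(220,130))*4).round())
```

```text
nearL [0.50702 0.09174] [380. 257.] [190. 372.]
farL [0.62654 0.08118] [472. 361.] [224. 229.]
farR [ 0.61598 -0.03834] [330. 430.] [369. 259.]
nearR [ 0.49646 -0.02778] [243. 319.] [338. 403.]
```

Request:
{"fn": "arm_command", "kwargs": {
  "delta_pos": [
    [0.002,-0.02,0],
    [0.003,-0.025,0],
    [0.003,-0.025,0],
    [0.002,-0.025,0],
    [0.001,-0.0195,0],
    [0,0,0],
    [0,0,0]
  ],
  "angular": [
    [0,0,0],
    [0,0,0],
    [0,0,0],
    [0,0,0],
    [0,0,0],
    [0,0,0],
    [0,0,0]
  ]
}}

```text
time: 7.0
tcp_pos: [0.4542, -0.0764, 0.0131]
ee_rot: [0.041, 0.999, 0.0, -0.0]
contact_force: [-0.0, -1.5, -5.0]
finger_gap: 0.0438
```

Run:
```python
from h import *
import pickle
for n in('scene','top'):
    d=get(n,n+'4'); d['name']=n; pickle.dump(d,open(n+'4.pkl','wb'))
    x0,y0,x1,y1={'scene':(260,130,420,270),'top':(220,130,400,260)}[n]
    cv2.imwrite(f'pics/{n}4c.png',cv2.resize(d['image'][y0:y1,x0:x1],None,fx=4,fy=4,interpolation=cv2.INTER_CUBIC))
o=bot.observe(); print(o['time'],o['tcp_pos'],o['contact_force'],o['torque'],o['finger_gap'])
```

```text
7.1 [ 0.45418171 -0.07636918  0.01319214] [-0.09692375 -0.52727307 -4.50446348] [-0.23579676  0.31588295 -0.2174134 ] 0.04410412314013158
```

View pics/scene4c.png

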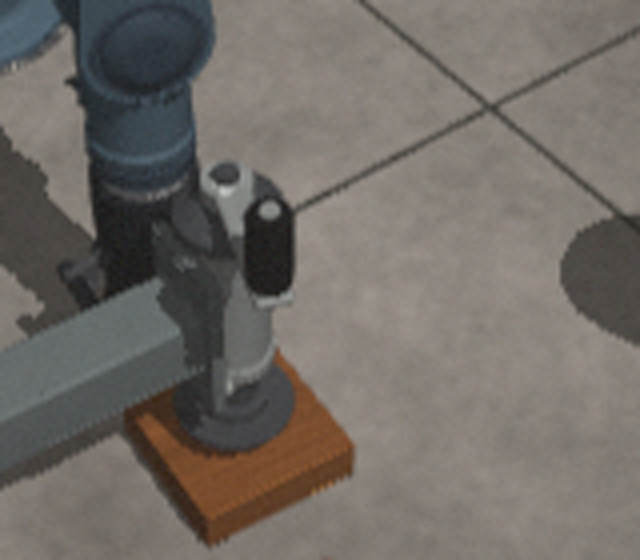

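View pics/top4c.png

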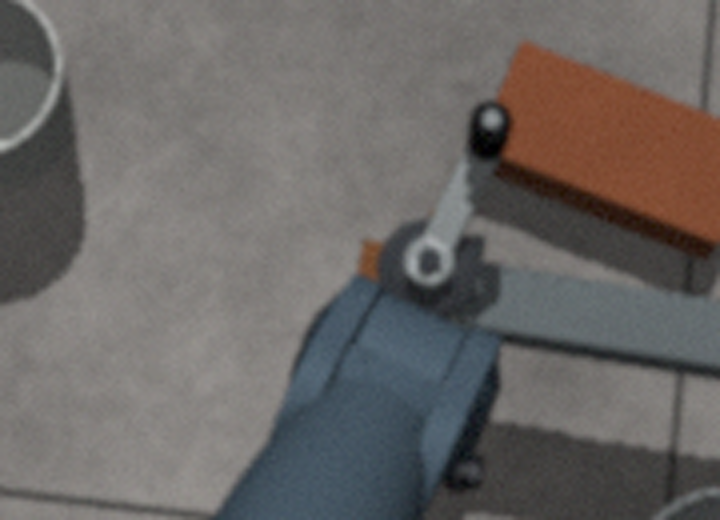

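Run:
```python
from h import *
import pickle
s=pickle.load(open('scene4.pkl','rb'))
f=np.array([.997,-.082]);l=np.array([.082,.997])
A=onz(s,354/4+260,448/4+130,.036)[:2];B=onz(s,208/4+260,518/4+130,.036)[:2];
print(A,B,np.linalg.norm(A-B), (A+B)/2-.06*f, np.array([.4542,-.0764])+.1195*f, 'foot view', 'prev corner check')
```

```text
[ 0.63677001 -0.03361906] [ 0.62515434 -0.14827901] 0.1152468151423557 [ 0.57114218 -0.08602903] [ 0.5733415 -0.086199 ] foot view prev corner check
```

Request:
{"fn": "arm_command", "kwargs": {
  "delta_pos": [
    [-0.003,-0.001,-0.001],
    [0,0,0],
    [0,0,0]
  ],
  "angular": [
    [0,0,0],
    [0,0,0],
    [0,0,0]
  ]
}}

```text
time: 7.48
tcp_pos: [0.4514, -0.0776, 0.0124]
ee_rot: [0.041, 0.999, 0.001, -0.0]
contact_force: [0.0, 1.5, -3.6]
finger_gap: 0.0439
```

Request:
{"fn": "arm_command", "kwargs": {
  "delta_pos": [
    [0,0,0],
    [0,0,0],
    [0,0,0],
    [0,0,0],
    [0,0,0],
    [0,0,0.01],
    [0,0,0.04],
    [0,0,0.05],
    [0,0,0.06],
    [0,0,0.06]
  ],
  "angular": [
    [0,0,0],
    [0,0,0],
    [0,0,0],
    [0,0,0],
    [0,0,0],
    [0,0,0],
    [0,0,0],
    [0,0,0],
    [0,0,0],
    [0,0,0]
  ],
  "fingers": 0
}}

```text
time: 8.72
tcp_pos: [0.4511, -0.0781, 0.2349]
ee_rot: [0.042, 0.999, -0.0, 0.0]
contact_force: [0.5, -1.2, -0.1]
finger_gap: 0.0855
```

Request:
{"fn": "arm_command", "kwargs": {
  "delta_pos": [
    [0,0,0.06],
    [0,0,0.06],
    [0,0,0.06],
    [0.03,0,0.02],
    [0.04,0,0],
    [0.04,-0.01,0],
    [0.04,-0.01,0],
    [0.04,-0.02,0],
    [0.013,0,0],
    [0,0,0]
  ],
  "angular": [
    [0,0,0],
    [0,0,0],
    [0,0,0],
    [0,0,0],
    [0,0,0],
    [0,0,0],
    [0,0,0],
    [0,0,0],
    [0,0,0],
    [0,0,0]
  ]
}}

```text
time: 9.98
tcp_pos: [0.6423, -0.1159, 0.42]
ee_rot: [0.042, 0.999, -0.001, 0.008]
contact_force: [-0.5, -0.7, 2.3]
finger_gap: 0.0853
```

Run:
```python
from h import *
import pickle
for n in('wrist','scene'):
    d=get(n,n+'5'); d['name']=n; pickle.dump(d,open(n+'5.pkl','wb'))
    if n=='scene':
        x0,y0,x1,y1=(260,130,420,270)
        cv2.imwrite(f'pics/{n}5c.png',cv2.resize(d['image'][y0:y1,x0:x1],None,fx=4,fy=4,interpolation=cv2.INTER_CUBIC))
o=bot.observe(); print(o['time'],o['tcp_pos'],o['contact_force'],o['joint_pos'].round(2))
```

```text
10.075 [ 0.64146692 -0.1155516   0.42266361] [0.89310842 0.1383014  0.46205171] [-0.28  0.74  1.22  2.04  0.   -0.19]
```

View pics/scene5c.png

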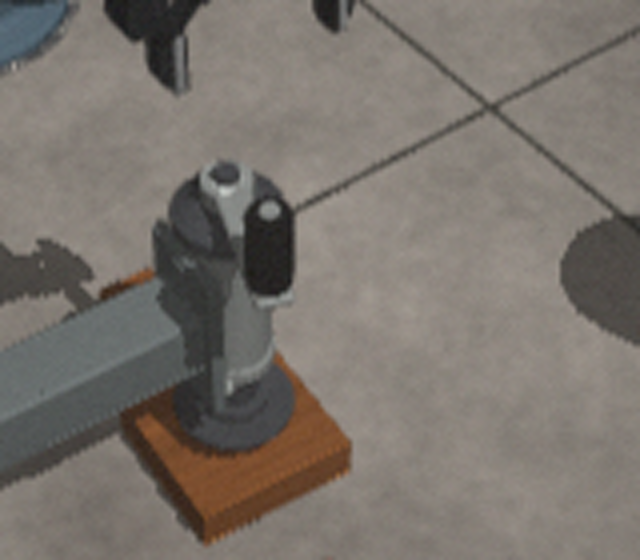

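View pics/wrist5.png

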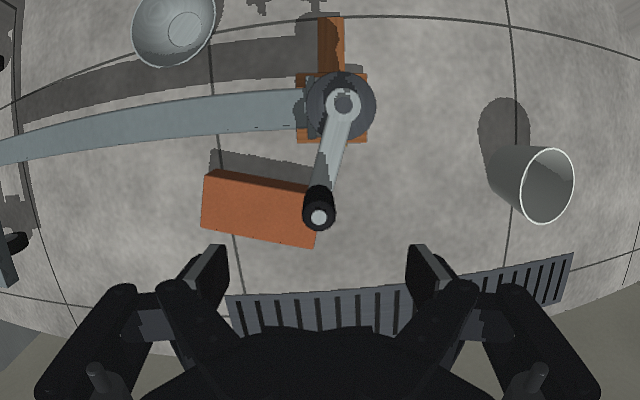

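The wrist view shows the knob cap at (319,217), the pivot at (343,102) and the pad centred under the jack with its tongue toward the robot. The scene crop shows the foot hanging over the middle of the plate.

Run:
```python
from h import *
import pickle
w=pickle.load(open('wrist5.pkl','rb'));s=pickle.load(open('scene5.pkl','rb'))
print('knob',onz(w,319,217,.334),onz(s,269/4+260,210/4+130,.334),'piv',onz(w,343,102,.28), onz(w,343,102,.274))
```

```text
knob [ 0.65364907 -0.11384263  0.334     ] [ 0.65422409 -0.1165088   0.334     ] piv [ 0.56615698 -0.08491186  0.28      ] [ 0.56600305 -0.08441012  0.274     ]
```

Request:
{"fn": "arm_command", "kwargs": {
  "delta_pos": [
    [0,0,-0.02],
    [0,0,-0.02],
    [0,0,-0.015],
    [0,0,0]
  ],
  "angular": [
    [0,0,0],
    [0,0,0],
    [0,0,0],
    [0,0,0]
  ]
}}

```text
time: 10.58
tcp_pos: [0.6418, -0.1157, 0.3682]
ee_rot: [0.041, 0.999, -0.002, 0.01]
contact_force: [-0.2, -0.0, 0.0]
finger_gap: 0.0858
```

Run:
```python
from h import *
d=get('wrist','w6'); d['name']='wrist'
o=bot.observe(); print(o['time'],o['tcp_pos'],o['contact_force'],o['joint_pos'].round(2),R.from_quat(o['ee_rot']).as_matrix().round(3))
```

```text
10.625 [ 0.64206201 -0.11584225  0.36850237] [-0.1276841   0.25534971 -0.79087942] [-0.28  0.59  0.78  1.74  0.   -0.19] [[-0.996  0.083  0.021]
 [ 0.083  0.997 -0.005]
 [-0.021 -0.003 -1.   ]]
```

View pics/w6.png

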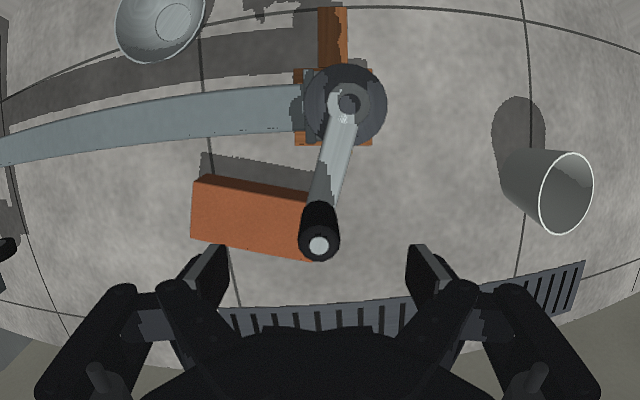

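The knob cap is at (319,245), midway between the open fingers. I'll move +12 mm in x, level the tool and go down.

Request:
{"fn": "arm_command", "kwargs": {
  "delta_pos": [
    [0.006,0,0],
    [0.006,0,-0.01],
    [0,0,-0.025],
    [0,0,-0.025],
    [0,0,-0.015],
    [0,0,0]
  ],
  "angular": [
    [0,1.2,0],
    [0,0,0],
    [0,0,0],
    [0,0,0],
    [0,0,0],
    [0,0,0]
  ]
}}

```text
time: 11.38
tcp_pos: [0.6537, -0.1159, 0.2892]
ee_rot: [0.042, 0.999, -0.002, -0.003]
contact_force: [-1.0, 0.2, 0.1]
finger_gap: 0.0854
```

Request:
{"fn": "arm_command", "kwargs": {
  "delta_pos": [
    [0,0,0],
    [0,0,0],
    [0,0,0],
    [0,0,0],
    [0,0,0],
    [0,0,0],
    [0,0,0],
    [0,0,0]
  ],
  "angular": [
    [0,0,0],
    [0,0,0],
    [0,0,0],
    [0,0,0],
    [0,0,0],
    [0,0,0],
    [0,0,0],
    [0,0,0]
  ],
  "fingers": 255
}}

```text
time: 12.38
tcp_pos: [0.6544, -0.1159, 0.2907]
ee_rot: [0.042, 0.999, -0.002, -0.002]
contact_force: [0.3, 1.0, 5.1]
finger_gap: 0.0268
```

Run:
```python
from h import *
d=get('wrist','w7'); d['name']='wrist'
o=bot.observe(); print(o['time'],o['tcp_pos'],o['contact_force'],o['finger_gap'],o['joint_pos'].round(2),R.from_quat(o['ee_rot']).as_matrix().round(3))
```

```text
12.425 [ 0.65446288 -0.115963    0.29070019] [0.04154328 0.10967624 5.95236591] 0.02699932767126974 [-0.27  0.59  0.58  1.56 -0.   -0.19] [[-0.997  0.083 -0.004]
 [ 0.083  0.997 -0.003]
 [ 0.004 -0.004 -1.   ]]
```

View pics/w7.png

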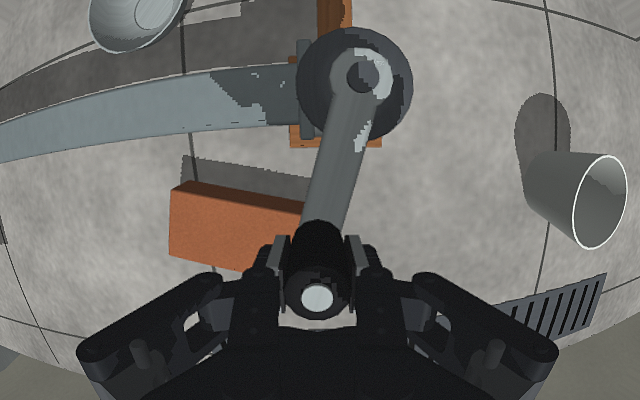

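The knob is gripped: the gap is 27 mm and the wrist view shows the cap at (317,298) between the pads. Next I'll compute the deltas for the circle.

```bash
cat > circ.py <<'E'
import numpy as np,sys
# usage: phi0 step n [cx cy r]
def deltas(phi0,step,n,r=.0905):
    ph=np.radians(phi0-step*np.arange(n+1))
    P=np.round(r*np.c_[np.cos(ph),np.sin(ph)],4)
    D=np.round(np.diff(P,axis=0),4)
    return [[float(a),float(b),0] for a,b in D]
if __name__=='__main__':
    a=list(map(float,sys.argv[1:])); print(deltas(a[0],a[1],int(a[2]),*(a[3:]))); print('end',a[0]-a[1]*int(a[2]))
E
python3 circ.py -18 6 10; python3 circ.py -78 12 10
```

```text
[[-0.0034, -0.0088, 0], [-0.0043, -0.0084, 0], [-0.0052, -0.008, 0], [-0.0059, -0.0074, 0], [-0.0067, -0.0067, 0], [-0.0074, -0.0059, 0], [-0.0079, -0.0052, 0], [-0.0085, -0.0043, 0], [-0.0088, -0.0034, 0], [-0.0092, -0.0024, 0]]
end -78.0
[[-0.0188, -0.002, 0], [-0.0188, 0.002, 0], [-0.018, 0.0058, 0], [-0.0164, 0.0095, 0], [-0.0141, 0.0126, 0], [-0.0111, 0.0154, 0], [-0.0077, 0.0172, 0], [-0.0039, 0.0185, 0], [0.0, 0.019, 0], [0.0039, 0.0185, 0]]
end -198.0
```

Request:
{"fn": "arm_command", "kwargs": {
  "delta_pos": [
    [-0.0034,-0.0088,0],
    [-0.0043,-0.0084,0],
    [-0.0052,-0.008,0],
    [-0.0059,-0.0074,0],
    [-0.0067,-0.0067,0],
    [-0.0074,-0.0059,0],
    [-0.0079,-0.0052,0],
    [-0.0085,-0.0043,0],
    [-0.0088,-0.0034,0],
    [-0.0092,-0.0024,0]
  ],
  "angular": [
    [0,0,0],
    [0,0,0],
    [0,0,0],
    [0,0,0],
    [0,0,0],
    [0,0,0],
    [0,0,0],
    [0,0,0],
    [0,0,0],
    [0,0,0]
  ]
}}

```text
time: 13.68
tcp_pos: [0.5884, -0.1743, 0.2907]
ee_rot: [0.041, 0.999, 0.0, -0.001]
contact_force: [5.2, 5.8, 6.0]
finger_gap: 0.0269
```

Request:
{"fn": "arm_command", "kwargs": {
  "delta_pos": [
    [-0.0188,-0.002,0],
    [-0.0188,0.002,0],
    [-0.018,0.0058,0],
    [-0.0164,0.0095,0],
    [-0.0141,0.0126,0],
    [-0.0111,0.0154,0],
    [-0.0077,0.0172,0],
    [-0.0039,0.0185,0],
    [0.0,0.019,0],
    [0.0039,0.0185,0]
  ],
  "angular": [
    [0,0,0],
    [0,0,0],
    [0,0,0],
    [0,0,0],
    [0,0,0],
    [0,0,0],
    [0,0,0],
    [0,0,0],
    [0,0,0],
    [0,0,0]
  ]
}}

```text
time: 14.92
tcp_pos: [0.4828, -0.0618, 0.2907]
ee_rot: [0.042, 0.999, -0.004, -0.001]
contact_force: [3.5, -8.1, 2.3]
finger_gap: 0.0266
```

```bash
python3 - <<'E'
from h import *
d=get('wrist','w8'); o=bot.observe(); print(o['time'],o['tcp_pos'],o['contact_force'],o['finger_gap'])
E
python3 circ.py -198 12 10; python3 circ.py -318 12 8
```

```text
14.975 [ 0.48342321 -0.05982218  0.29070168] [ 4.10042627 -1.44844728  5.26670057] 0.026635527821791453
[[0.0077, 0.0173, 0], [0.0111, 0.0153, 0], [0.0141, 0.0126, 0], [0.0164, 0.0095, 0], [0.018, 0.0058, 0], [0.0188, 0.002, 0], [0.0188, -0.002, 0], [0.018, -0.0058, 0], [0.0164, -0.0095, 0], [0.0141, -0.0126, 0]]
end -318.0
[[0.0111, -0.0153, 0], [0.0077, -0.0173, 0], [0.0039, -0.0185, 0], [0.0, -0.019, 0], [-0.0039, -0.0185, 0], [-0.0077, -0.0172, 0], [-0.0111, -0.0154, 0], [-0.0141, -0.0126, 0]]
end -414.0
```

View pics/w8.png

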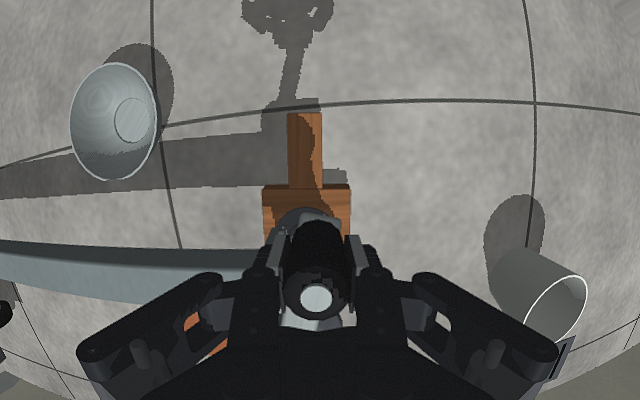

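The knob is still held, with its cap at (316,298). The two half-turn points put the axis at (0.569, -0.088) with a radius of 0.090.

Request:
{"fn": "arm_command", "kwargs": {
  "delta_pos": [
    [0.0077,0.0173,0],
    [0.0111,0.0153,0],
    [0.0141,0.0126,0],
    [0.0164,0.0095,0],
    [0.018,0.0058,0],
    [0.0188,0.002,0],
    [0.0188,-0.002,0],
    [0.018,-0.0058,0],
    [0.0164,-0.0095,0],
    [0.0141,-0.0126,0]
  ],
  "angular": [
    [0,0,0],
    [0,0,0],
    [0,0,0],
    [0,0,0],
    [0,0,0],
    [0,0,0],
    [0,0,0],
    [0,0,0],
    [0,0,0],
    [0,0,0]
  ]
}}

```text
time: 16.23
tcp_pos: [0.6353, -0.0248, 0.2906]
ee_rot: [0.04, 0.999, 0.001, -0.003]
contact_force: [-2.4, 6.6, 6.9]
finger_gap: 0.0263
```

Request:
{"fn": "arm_command", "kwargs": {
  "delta_pos": [
    [0.0111,-0.0153,0],
    [0.0077,-0.0173,0],
    [0.0039,-0.0185,0],
    [0.0,-0.019,0],
    [-0.0039,-0.0185,0],
    [-0.0077,-0.0172,0],
    [-0.0111,-0.0154,0],
    [-0.0141,-0.0126,0]
  ],
  "angular": [
    [0,0,0],
    [0,0,0],
    [0,0,0],
    [0,0,0],
    [0,0,0],
    [0,0,0],
    [0,0,0],
    [0,0,0]
  ]
}}

```text
time: 17.23
tcp_pos: [0.622, -0.1594, 0.2906]
ee_rot: [0.041, 0.999, 0.001, -0.001]
contact_force: [0.7, 9.8, 7.7]
finger_gap: 0.0264
```

```bash
python3 - <<'E'
from h import *
import pickle
d=get('scene','s9'); pickle.dump(d,open('s9.pkl','wb')); o=bot.observe(); print(o['time'],o['tcp_pos'],o['contact_force'],o['finger_gap'])
a=pickle.load(open('scene5.pkl','rb'))['image']
x0,y0,x1,y1=(285,200,365,270)
f=lambda i:cv2.resize(i[y0:y1,x0:x1],None,fx=5,fy=5,interpolation=cv2.INTER_CUBIC)
cv2.imwrite('pics/s9c.png',np.hstack([f(a),f(d['image'])]))
E
python3 circ.py -414 3 10; python3 circ.py -444 3 10;python3 circ.py -474 3 10
```

```text
17.275 [ 0.61996665 -0.16078186  0.29070549] [1.55534191 4.41321971 6.02932005] 0.026549528503390856
[[-0.0039, -0.0027, 0], [-0.0041, -0.0025, 0], [-0.0041, -0.0022, 0], [-0.0043, -0.0021, 0], [-0.0044, -0.0018, 0], [-0.0044, -0.0016, 0], [-0.0046, -0.0013, 0], [-0.0046, -0.0011, 0], [-0.0046, -0.0009, 0], [-0.0047, -0.0006, 0]]
end -444.0
[[-0.0048, -0.0004, 0], [-0.0047, -0.0001, 0], [-0.0047, 0.0001, 0], [-0.0048, 0.0004, 0], [-0.0047, 0.0006, 0], [-0.0046, 0.0009, 0], [-0.0046, 0.0011, 0], [-0.0046, 0.0013, 0], [-0.0044, 0.0016, 0], [-0.0044, 0.0018, 0]]
end -474.0
[[-0.0043, 0.0021, 0], [-0.0041, 0.0022, 0], [-0.0041, 0.0025, 0], [-0.0039, 0.0027, 0], [-0.0038, 0.0029, 0], [-0.0036, 0.003, 0], [-0.0034, 0.0033, 0], [-0.0033, 0.0034, 0], [-0.003, 0.0036, 0], [-0.0029, 0.0038, 0]]
end -504.0
```

View pics/s9c.png

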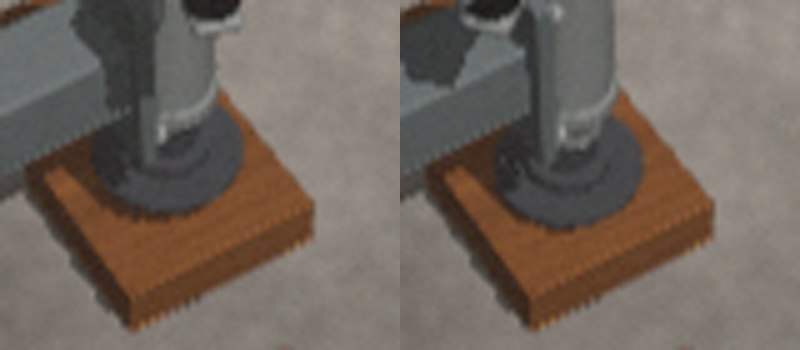

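The foot edge has dropped about 3 px, from row 242.6 to 245.6, which fits 13 mm of travel. The tangential force while moving is a steady 6.3–6.6 N, so that's the free-hanging baseline.

```bash
for p in -414 -504 -564 -624 -684; do s=6; [ $p = -414 ] && s=9; python3 circ.py $p $s 10 .0901; done
```

```text
[[-0.0121, -0.0074, 0], [-0.0131, -0.0054, 0], [-0.0137, -0.0033, 0], [-0.0141, -0.0011, 0], [-0.0141, 0.0011, 0], [-0.0137, 0.0033, 0], [-0.0131, 0.0054, 0], [-0.0121, 0.0074, 0], [-0.0107, 0.0092, 0], [-0.0092, 0.0107, 0]]
end -504.0
[[-0.0051, 0.008, 0], [-0.0043, 0.0084, 0], [-0.0034, 0.0088, 0], [-0.0024, 0.0091, 0], [-0.0015, 0.0093, 0], [-0.0005, 0.0094, 0], [0.0005, 0.0094, 0], [0.0015, 0.0093, 0], [0.0024, 0.0091, 0], [0.0034, 0.0088, 0]]
end -564.0
[[0.0043, 0.0084, 0], [0.0051, 0.008, 0], [0.0059, 0.0073, 0], [0.0067, 0.0067, 0], [0.0073, 0.0059, 0], [0.008, 0.0051, 0], [0.0084, 0.0043, 0], [0.0088, 0.0034, 0], [0.0091, 0.0024, 0], [0.0093, 0.0015, 0]]
end -624.0
[[0.0094, 0.0005, 0], [0.0094, -0.0005, 0], [0.0093, -0.0015, 0], [0.0091, -0.0024, 0], [0.0088, -0.0034, 0], [0.0084, -0.0043, 0], [0.008, -0.0051, 0], [0.0073, -0.0059, 0], [0.0067, -0.0067, 0], [0.0059, -0.0073, 0]]
end -684.0
[[0.0051, -0.008, 0], [0.0043, -0.0084, 0], [0.0034, -0.0088, 0], [0.0024, -0.0091, 0], [0.0015, -0.0093, 0], [0.0005, -0.0094, 0], [-0.0005, -0.0094, 0], [-0.0015, -0.0093, 0], [-0.0024, -0.0091, 0], [-0.0034, -0.0088, 0]]
end -744.0
```

Request:
{"fn": "arm_command", "kwargs": {
  "delta_pos": [
    [-0.0121,-0.0074,0],
    [-0.0131,-0.0054,0],
    [-0.0137,-0.0033,0],
    [-0.0141,-0.0011,0],
    [-0.0141,0.0011,0],
    [-0.0137,0.0033,0],
    [-0.0131,0.0054,0],
    [-0.0121,0.0074,0],
    [-0.0107,0.0092,0],
    [-0.0092,0.0107,0]
  ],
  "angular": [
    [0,0,0],
    [0,0,0],
    [0,0,0],
    [0,0,0],
    [0,0,0],
    [0,0,0],
    [0,0,0],
    [0,0,0],
    [0,0,0],
    [0,0,0]
  ]
}}

```text
time: 18.52
tcp_pos: [0.4983, -0.1414, 0.2908]
ee_rot: [0.041, 0.999, -0.002, 0.001]
contact_force: [11.3, -0.0, 2.1]
finger_gap: 0.027
```

Request:
{"fn": "arm_command", "kwargs": {
  "delta_pos": [
    [-0.0051,0.008,0],
    [-0.0043,0.0084,0],
    [-0.0034,0.0088,0],
    [-0.0024,0.0091,0],
    [-0.0015,0.0093,0],
    [-0.0005,0.0094,0],
    [0.0005,0.0094,0],
    [0.0015,0.0093,0],
    [0.0024,0.0091,0],
    [0.0034,0.0088,0]
  ],
  "angular": [
    [0,0,0],
    [0,0,0],
    [0,0,0],
    [0,0,0],
    [0,0,0],
    [0,0,0],
    [0,0,0],
    [0,0,0],
    [0,0,0],
    [0,0,0]
  ]
}}

```text
time: 19.77
tcp_pos: [0.4856, -0.0536, 0.2906]
ee_rot: [0.042, 0.999, -0.004, -0.003]
contact_force: [-1.9, -6.6, 7.0]
finger_gap: 0.0268
```

Request:
{"fn": "arm_command", "kwargs": {
  "delta_pos": [
    [0.0043,0.0084,0],
    [0.0051,0.008,0],
    [0.0059,0.0073,0],
    [0.0067,0.0067,0],
    [0.0073,0.0059,0],
    [0.008,0.0051,0],
    [0.0084,0.0043,0],
    [0.0088,0.0034,0],
    [0.0091,0.0024,0],
    [0.0093,0.0015,0]
  ],
  "angular": [
    [0,0,0],
    [0,0,0],
    [0,0,0],
    [0,0,0],
    [0,0,0],
    [0,0,0],
    [0,0,0],
    [0,0,0],
    [0,0,0],
    [0,0,0]
  ]
}}

```text
time: 21.02
tcp_pos: [0.5566, 0.0028, 0.2905]
ee_rot: [0.041, 0.999, -0.0, -0.005]
contact_force: [-8.0, 5.0, 10.4]
finger_gap: 0.0268
```

Run:
```python
from h import *
import pickle
d=get('scene','s10'); pickle.dump(d,open('s10.pkl','wb')); o=bot.observe(); print(o['time'],o['tcp_pos'],o['contact_force'],o['finger_gap'])
a=pickle.load(open('s9.pkl','rb'))['image']
x0,y0,x1,y1=(285,200,365,270)
f=lambda i:cv2.resize(i[y0:y1,x0:x1],None,fx=5,fy=5,interpolation=cv2.INTER_CUBIC)
cv2.imwrite('pics/s10c.png',np.hstack([f(a),f(d['image'])]))
```

```text
21.075 [0.55784082 0.00298169 0.2905204 ] [-4.04856834  5.34057147  9.09067268] 0.027044851926327513
```

View pics/s10c.png

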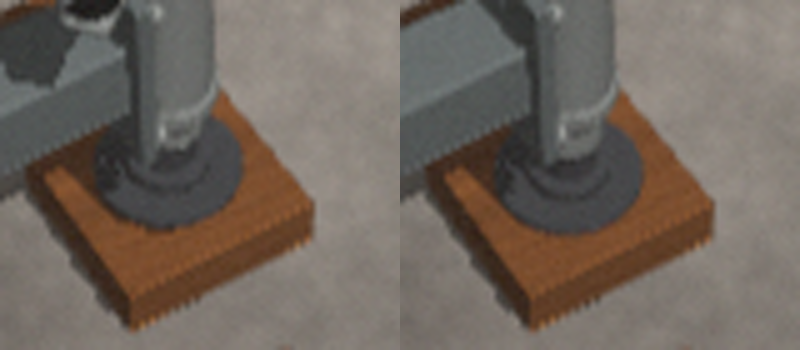

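The foot edge has moved another 1.4 px, to row 247. The tangential force is 7.4 N, so contact may be near. I'll use smaller steps from here.

Request:
{"fn": "arm_command", "kwargs": {
  "delta_pos": [
    [0.0094,0.0005,0],
    [0.0094,-0.0005,0],
    [0.0093,-0.0015,0],
    [0.0091,-0.0024,0],
    [0.0088,-0.0034,0]
  ],
  "angular": [
    [0,0,0],
    [0,0,0],
    [0,0,0],
    [0,0,0],
    [0,0,0]
  ]
}}

```text
time: 21.7
tcp_pos: [0.6039, -0.0031, 0.2911]
ee_rot: [0.041, 0.999, 0.001, -0.003]
contact_force: [-3.7, 8.9, 10.6]
finger_gap: 0.0268
```

Run:
```python
from h import *
o=bot.observe(); p=o['tcp_pos'][:2]-[.569,-.088]; ph=np.arctan2(p[1],p[0]); m=np.array([np.sin(ph),-np.cos(ph)])
print(o['time'],np.degrees(ph),np.hypot(*p),-m@o['contact_force'][:2],o['contact_force'],o['torque'])
```

```text
21.7 67.66849338710213 0.09180094849195948 6.773093965039642 [-3.67581918  8.87702554 10.62504032] [1.45186566 0.76154666 0.02157878]
```

Request:
{"fn": "arm_command", "kwargs": {
  "delta_pos": [
    [0.0084,-0.0043,0],
    [0.008,-0.0051,0],
    [0.0073,-0.0059,0],
    [0.0067,-0.0067,0],
    [0.0059,-0.0073,0]
  ],
  "angular": [
    [0,0,0],
    [0,0,0],
    [0,0,0],
    [0,0,0],
    [0,0,0]
  ]
}}

```text
time: 22.32
tcp_pos: [0.6415, -0.0322, 0.2921]
ee_rot: [0.04, 0.999, 0.001, -0.001]
contact_force: [-1.3, 9.1, 12.5]
finger_gap: 0.027
```

Request:
{"fn": "arm_command", "kwargs": {
  "delta_pos": [
    [0.0051,-0.008,0],
    [0.0043,-0.0084,0],
    [0.0034,-0.0088,0],
    [0.0024,-0.0091,0],
    [0.0015,-0.0093,0]
  ],
  "angular": [
    [0,0,0],
    [0,0,0],
    [0,0,0],
    [0,0,0],
    [0,0,0]
  ]
}}

```text
time: 22.95
tcp_pos: [0.659, -0.0758, 0.293]
ee_rot: [0.04, 0.999, 0.001, 0.0]
contact_force: [-0.4, 10.1, 14.5]
finger_gap: 0.027
```

```bash
cat > st.py <<'E'
from h import *
o=bot.observe(); p=o['tcp_pos'][:2]-[.569,-.088]; ph=np.arctan2(p[1],p[0]); m=np.array([np.sin(ph),-np.cos(ph)]); F=o['contact_force'][:2]
print(o['time'],np.degrees(ph).round(1),np.hypot(*p).round(4),'tan',(-m@F).round(2),'rad',(F@p/np.hypot(*p)).round(2),o['contact_force'].round(1))
E
python3 st.py
```

```text
22.95 7.7 0.0908 tan 10.11 rad 0.92 [-0.4 10.1 14.5]
```

The force is now clearly rising: 6.8, then 8.0, then 10.1 N tangential. The knob's height has also risen about 2.5 mm as the jack starts to bear. Together these put first contact around 85°, so the crank is roughly a fifth to a third of a turn past it. I'll make a small final nudge.

Request:
{"fn": "arm_command", "kwargs": {
  "delta_pos": [
    [0.0003,-0.007,0],
    [0.0001,-0.0071,0]
  ],
  "angular": [
    [0,0,0],
    [0,0,0]
  ]
}}

```text
time: 23.2
tcp_pos: [0.6595, -0.0899, 0.2932]
ee_rot: [0.04, 0.999, 0.001, 0.0]
contact_force: [-0.4, 9.7, 15.6]
finger_gap: 0.0266
```

```bash
python3 st.py
python3 - <<'E'
from h import *
get('wrist','w11'); get('scene','s11')
E
python3 st.py
```

```text
23.2 -1.2 0.0906 tan 9.68 rad -0.58 [-0.4  9.7 15.6]
23.3 -1.8 0.0905 tan 7.97 rad 0.68 [ 0.9  7.9 14.3]
```

View pics/w11.png

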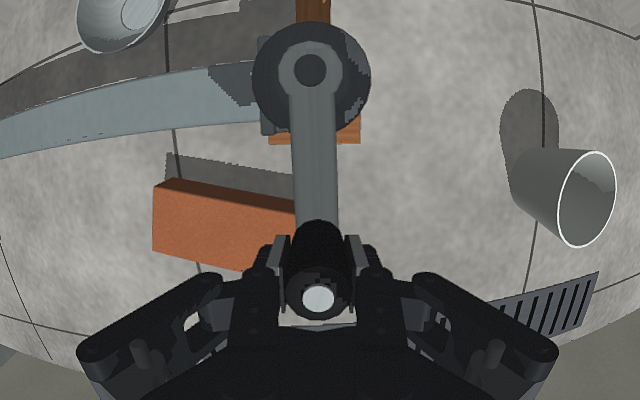

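The tangential force is 9.7 N, 3.2 N over baseline, and the rise is 2.7 mm. Both point to about a quarter to a third of a turn past contact. The wrist view shows the crank pointing +x with the knob still held. I'll let go and back off.

Request:
{"fn": "arm_command", "kwargs": {
  "delta_pos": [
    [0,0,0],
    [0,0,0],
    [0,0,0],
    [0,0,0],
    [0,0,0],
    [0,0,0],
    [0,0,0.02],
    [0,0,0.03],
    [0,0,0.03],
    [0,0,0]
  ],
  "angular": [
    [0,0,0],
    [0,0,0],
    [0,0,0],
    [0,0,0],
    [0,0,0],
    [0,0,0],
    [0,0,0],
    [0,0,0],
    [0,0,0],
    [0,0,0]
  ],
  "fingers": 0
}}

```text
time: 24.55
tcp_pos: [0.6593, -0.0933, 0.3726]
ee_rot: [0.042, 0.999, -0.002, 0.0]
contact_force: [0.8, 0.1, 0.6]
finger_gap: 0.0854
```

Request:
{"fn": "arm_command", "kwargs": {
  "delta_pos": [
    [-0.02,0.02,0.01],
    [-0.03,0.04,0.01],
    [-0.03,0.04,0],
    [-0.02,0.04,0],
    [-0.01,0.04,0],
    [0,0,0],
    [0,0,0]
  ],
  "angular": [
    [0,0,0],
    [0,0,0],
    [0,0,0],
    [0,0,0],
    [0,0,0],
    [0,0,0],
    [0,0,0]
  ]
}}

```text
time: 25.42
tcp_pos: [0.5479, 0.0867, 0.389]
ee_rot: [0.042, 0.999, -0.002, -0.003]
contact_force: [0.1, 0.6, -0.6]
finger_gap: 0.0857
```

Run:
```python
from h import *
d=get('scene','s12'); x0,y0,x1,y1=(260,130,420,270)
cv2.imwrite('pics/s12c.png',cv2.resize(d['image'][y0:y1,x0:x1],None,fx=4,fy=4,interpolation=cv2.INTER_CUBIC))
d=get('top','t12')
o=bot.observe(); print(o['time'],o['tcp_pos'],o['contact_force'],o['finger_gap'],abs(o['qd']).max())
```

```text
25.525 [0.54835352 0.0860876  0.38922751] [0.21500044 1.03846307 0.70578386] 0.08545002715481795 0.01156542874078924
```

View pics/s12c.png

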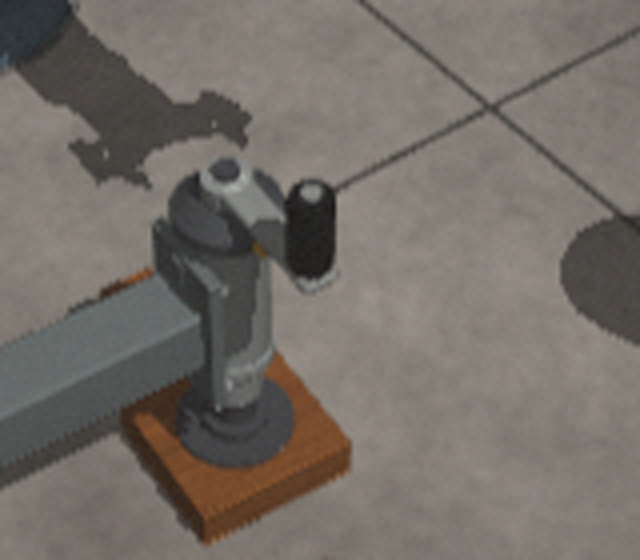

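View pics/t12.png

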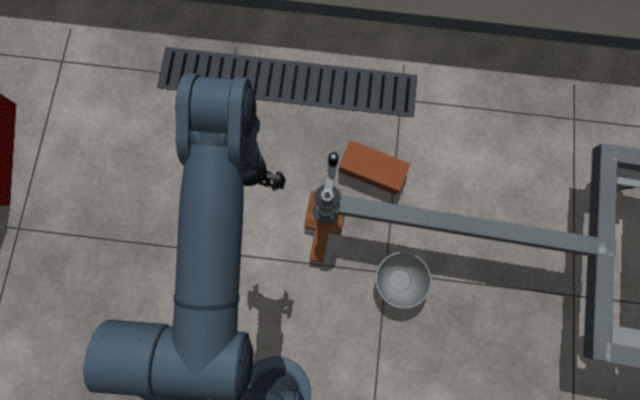

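The foot rests on the middle of the plate, with its edge at crop row 467. That's the same level it had at crank angle 96°, so contact happened about there and the crank is about 98° past it. The brick, bowl and pail look untouched, and the gripper is clear and still.

```bash
python3 -c "
from station import bot
print(bot.sign_off())"
```

```text
the job is handed in; nothing more can be done
None
```

The job is handed in: the pad is under the jack's foot, the foot is wound down onto it, and the crank is let go. `sign_off()` gives no verdict, and the foot load below is estimated from crank feel and camera views, not measured directly.

- **Pad placing:** I gripped the tongue and moved the pad under the jack, barely off the paving. The camera views put the plate centre within about 5 mm of the jack's axis, lying flat.
- **Winding:** I turned the crank about 1.9 turns clockwise. The push on the knob was steady at about 6.5 N while the foot hung free, then rose to about 10 N. The knob also rose about 2.7 mm as the foot took load.
- **Past first contact:** The force, the rise and the camera view put this at 85 to 120°, so the foot load should be about 115 to 160 N.
- **Disagreements:**
  - My early camera estimate of the foot's height put first contact about a third of a turn later than it came, so I went by the force and the rise.
  - One force reading near contact (7.4 N, then 6.8 N on the next) was out of line with its neighbours.
- **Final check:** The arm is clear of everything and still, at about 25.5 s of the 72 s allowed. The brick and bowl look unmoved in the last top view. The arm hid the pail there, but the last wrist picture showed it standing clear.

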